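Rock the heavy tub to empty its cedar balls into the basket

ROBOT

A 6-joint arm with a two-finger parallel gripper is mounted at the origin on the work surface. World frame = base frame: x ahead of the robot, y to its left, z up, the work surface at z = 0. Lengths are in m, angles in rad, forces in N, time in s.
With the tool pointing down it reaches from about 0.3 to 0.825 m from the base axis. Payload 5.4 kg.
Tool frame: the origin (TCP) lies on the centre line of the jaws, within the pads' length; the fingertips stand 14 mm ahead of it and the grasp point (between the pads) lies 5 mm behind it; z points along the fingers, x is the direction in which the jaws open and shut, and the axes are right-handed (so a half turn about z gives the same grasp; the last joint's range is limited). The gripper opens to 92 mm and grips with 3 to 60 N. Pads are 20 mm wide; open, the fingers measure 128 mm over their backs; the gripper's body (75 mm by 189 mm) begins 69 mm behind the grasp point.
Start: joints at [1.009, 0.158, 1.597, -0, 1.386, -0.21], TCP at [0.198, 0.54, 0.229] pointing down, gripper open.
Joint ranges: [-2.91, 2.91], [-0.94, 2.29], [0.18, 2.7], [-1.29, 4.43], [0.17, 2.64], [-3, 3]. Speed limits (rad/s): [2.57, 2.57, 3.14, 3.14, 3.14, 3.14].

INTERFACE

Orientations are given as a rotation vector (axis times angle).
In Python, from bench import robot gives the robot as it stands.
- The arm moves only by the tool drive_tool, never from a script. Its argument "series" is one flat list of numbers, 6 for each row, row after row: the shift along the world's x, y, z in cm, then the turn, a rotation vector about the world's x, y, z in degrees. A call has 1 to 5 rows; each row is the pose to reach, as a shift and turn from the pose measured when the call began; what a row does not reach only later rows make up. A row lasts 1/10 s, in which the tool goes at most 50 mm and 8.59 degrees, less where a joint would pass 70% of its speed; a pose out of reach is approached as far as the arm can. A call with a gripper value outside its range is refused whole. "jaw" is the opening, from -1 (shut) to 1 (fully open), set as the call begins (left out, the last holds). The fingers move at their own pace and stop on an object; "force" is the grip in N (left out, the last holds). Time passes only in rows, so rows that repeat a pose let the fingers close. It gives the time, the measured TCP pose, the force and the opening at its end, in the units of the state.
- robot.sense(): the state, without advancing time (a new reading comes with each control period).
- robot.snapshot(name): name is "scene" or "top" or "wrist"; returns the picture (420x560x3 uint8, red, green, blue); there is no depth.
- robot.calibration(name): a dict with "intrinsics" (3x3 intrinsics, pixels), "world_from_camera" (4x4, takes a point from camera to world coordinates). Camera axes: x right, y up, looking along -z (the intrinsics and any distortion apply to the point x, -y, -z); pixel columns grow to the right and rows downward; lengths in m; the calibration is good to about 2 mm. A picture is of the moment at which its call begins: read the wrist's pose just before it. calibration takes no time and is no camera call; for the wrist camera it gives the pose at the moment of the call.
- robot.finish_job(): hands the job in, once; it reports no verdict.
Trained networks look in the newest picture that a camera, given by its name, has taken for a name from the list of things; names that differ only in an ending like _2 or _b are one class to them, and where a whole thing is asked for, a point or a joint stands for the part that bears it (a point fixed in the world has none). Each returns a list of dicts, best first, with "conf" (0 to 1); they miss things now and then, are a little off and sometimes report something else, mostly with a low value. They report only what shows in the picture. A call takes as long as a camera call. They do not tell look-alikes from the thing itself.
- robot.look_for(label, camera): "at" ([row, column] in pixels, amid what is visible of it).
The state is a dict: "clock": time; "joints": joint angles; "qd": joint speeds; "effort": joint torques, N m; "tool_pos": TCP position; "tool_rot": TCP orientation; "wrist_force": force on the tool from outside, world axes, zero at the start; "wrist_torque": the same for the moment, N m; "finger_gap": finger opening in m.
Only numpy, scipy, OpenCV 4.12 (cv2) and the standard library are available. Lean on these libraries where they do the work, as an engineer would, in place of code of your own. Each camera call takes 0.05 s, during which the arm holds its last target.

TASK

Tip the three cedar balls out of the heavy stoneware tub into the plastic basket that stands against the little drawer chest. The tub is too heavy to lift, so keep its edge on the chest: rock it slowly (the loop handle gives the best hold) over its bottom edge on the basket side until all the balls have rolled into the basket, then rock it back and let it down gently to stand flat where it stood, and let go. Leave the snow globe, the wooden hanger and the spare baskets alone, and keep the basket standing on the shelf.

Things in the scene. Friction and masses are not known exactly. Their poses are not given: they have to be found in the camera images.
- chest: Low fixed wooden drawer chest standing on the shelf, 320 mm along its own x, 190 mm along its own y, 100 mm high, with a white knob on its -x end. Origin: centre of its underside, z up. The tub stands on its flat top (z = 100 mm); the basket stands against its -y side. The chest may be turned by up to about 20 degrees.
- tub: Heavy blue-grey glazed stoneware tub, about 2.4 kg, open top, 110 mm high, standing on the chest. Origin: centre of its underside, z up. Base 200 mm (own x) by 110 mm (own y). Walls lean out: the rim reaches x = +-112 mm, y = -95 mm on the pouring side (wall 20 degrees off upright), y = +70 mm on the handle side. Walls 10 mm thick, inside floor at z = 12 mm. It pours towards its own -y, to the basket.
- tub_handle (a point): Middle of the bar of the tub's loop handle, at (0, 115, 108) mm in the tub's frame; axes as the tub's. The bar is round, 14 mm thick, along the tub's x, straight for 80 mm, with a clear gap of 36 mm to the rim: pinch it from above, one finger in the gap; it turns between the fingers as the tub rocks. To start rocking pull it up with 7 to 10 N.
- tub_foot (a point): Middle of the tub's base edge on the pouring side, at (0, -55, 0) mm in its frame: the edge (along the tub's x) to rock on, 6 to 16 mm back from the chest's edge. The handle bar is 170 mm behind and 108 mm above it. Free, the tub topples past about 48 degrees. At 70 degrees the -y wall lies level; at about 80 the balls roll out over the -y rim.
- basket: Light green open plastic basket, loose, 0.16 kg, standing on the shelf 10 to 20 mm from the chest's -y side, its long side along the chest. Origin: centre of its underside, z up. Rim 292 mm (own x) by 232 mm (own y), base 250 by 190 mm, 80 mm high, floor 3 mm thick.
- ball0_center (a point): Centre of cedar ball 0: plain reddish wooden ball, 60 mm across, 45 g, loose, lying in the tub at the start.
- ball1_center (a point): Centre of cedar ball 1: plain reddish wooden ball, 60 mm across, 45 g, loose, lying in the tub at the start.
- ball2_center (a point): Centre of cedar ball 2: plain reddish wooden ball, 60 mm across, 45 g, loose, lying in the tub at the start.
- snow_globe: Bystander: glass snow globe on a dark wooden base, 88 mm across, 115 mm high, loose. Origin: centre of its underside.
- hanger: Bystander: wooden clothes hanger lying flat on the shelf, 400 mm long (own x), its steel hook towards its own +y, 18 mm high, loose. Origin: on the shelf, under the middle of the hanger.
- spare_baskets: Bystander: two more such baskets nested in each other, 94 mm high, loose, at the right end of the shelf. Origin: centre of the underside.
There are look-alikes about, which are no part of the job. What is shaped like the part that bears ball1_center but blue or pink is not meant.

How it is judged:
By the outcome, as a careful person would: the job done as asked, in the order asked, and still so for the second after the job is handed in, with the robot touching nothing.
It also fails if it takes over 51 s, if anything falls off the work surface, if the arm or the gripper's body presses on something with over 40 N, if the wrist force passes 120 N, or if a joint passes its speed limit or range.

## Working session

There is one attempt and no reset: what is moved stays moved. The work goes in short steps, Python scripts to look and compute and a tool call to move; the robot and the scene stay as the last step left them, time stands still between calls to the robot, and variables do not carry over. Pictures are saved under pics/ and viewed, and the job is handed in when it is done.

Besides the shell and the picture viewer there is one more tool, called by a JSON object that holds its "method" and its "body", one argument or row to a line. drive_tool: Moves the arm, as the interface text tells. Its arguments: {"type":"object","properties":{"series":{"type":"array","items":{"type":"number"}},"jaw":{"type":"number"},"force":{"type":"number"}},"required":["series"]}

```bash
ls; mkdir -p pics
cat > h.py <<'E'
import numpy as np, cv2
from bench import robot
def snap(n,f):
    im=robot.snapshot(n); cv2.imwrite('pics/'+f,np.ascontiguousarray(im[:,:,::-1])); return im
def ray(n,rc,z):
    c=robot.calibration(n);K=np.array(c['intrinsics']);T=np.array(c['world_from_camera'])
    d=np.linalg.inv(K)@np.array([rc[1],rc[0],1.]);d=T[:3,:3]@np.array([d[0],-d[1],-d[2]]);o=T[:3,3]
    return o+d*(z-o[2])/d[2]
def proj(n,p):
    c=robot.calibration(n);K=np.array(c['intrinsics']);T=np.array(c['world_from_camera'])
    q=T[:3,:3].T@(np.array(p)-T[:3,3]);q=K@np.array([q[0],-q[1],-q[2]]);return q[[1,0]]/q[2]
E
python3 - <<'E'
from h import *
np.set_printoptions(precision=4,suppress=True)
s=robot.sense();print(s)
for n in('scene','top'):
    snap(n,n+'0.png');print(robot.calibration(n))
    for l in['chest','tub','tub_handle','tub_foot','basket','ball0_center','snow_globe','hanger','spare_baskets']:
        print(n,l,robot.look_for(l,n))
E
```

```text
pics
{'clock': 0.0, 'joints': array([ 1.0089,  0.159 ,  1.5982, -0.    ,  1.3862, -0.2101]), 'qd': array([ 0.001 , -0.0009, -0.0013, -0.0011,  0.0002,  0.0018]), 'effort': array([ -0.0001, -38.5577, -32.2109,   0.0701,   0.0379,  -0.0002]), 'tool_pos': array([0.1978, 0.5393, 0.2276]), 'tool_rot': array([ 2.5753,  1.798 , -0.0026]), 'wrist_force': array([ 0.042 , -0.113 ,  0.2649]), 'wrist_torque': array([-0.004 ,  0.0186,  0.0147]), 'finger_gap': 0.09174863932917529}
{'intrinsics': array([[444.5297,   0.    , 281.7931],
       [  0.    , 444.5297, 214.895 ],
       [  0.    ,   0.    ,   1.    ]]), 'world_from_camera': array([[-0.4913, -0.6025,  0.6289,  1.4054],
       [ 0.8709, -0.3494,  0.3457,  0.4896],
       [ 0.0114,  0.7176,  0.6964,  1.0668],
       [ 0.    ,  0.    ,  0.    ,  1.    ]])}
scene chest [{'at': [269.3, 332.8], 'conf': 0.66}]
scene tub [{'at': [212.6, 321.2], 'conf': 0.56}]
scene tub_handle [{'at': [207.3, 321.9], 'conf': 0.63}]
scene tub_foot [{'at': [208.5, 318.8], 'conf': 0.75}]
scene basket [{'at': [236.6, 253.0], 'conf': 0.82}]
scene ball0_center [{'at': [2
[... 413 characters left out ...]
, -0.1318,  0.4204],
       [-1.    , -0.0024, -0.0066,  0.0282],
       [-0.0068,  0.1318,  0.9913,  1.3443],
       [ 0.    ,  0.    ,  0.    ,  1.    ]])}
top chest [{'at': [263.1, 228.2], 'conf': 0.88}]
top tub [{'at': [225.1, 243.5], 'conf': 0.87}]
top tub_handle [{'at': [222.1, 242.1], 'conf': 0.67}]
top tub_foot [{'at': [218.1, 242.3], 'conf': 0.8}]
top basket [{'at': [207.4, 314.0], 'conf': 0.84}]
top ball0_center [{'at': [240.7, 247.4], 'conf': 0.66}]
top snow_globe [{'at': [229.9, 169.1], 'conf': 0.57}, {'at': [223.4, 253.4], 'conf': 0.43}]
top hanger [{'at': [244.2, 138.4], 'conf': 0.8}, {'at': [241.1, 246.7], 'conf': 0.69}]
top spare_baskets [{'at': [241.7, 461.2], 'conf': 0.65}]
```

View pics/scene0.png

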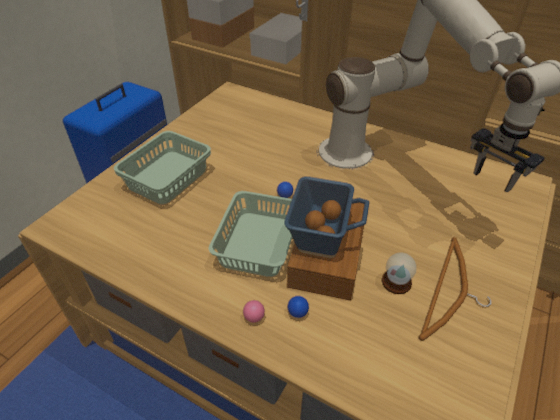

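```bash
python3 -c "
import cv2
i=cv2.imread('pics/top0.png')[120:330,120:360]
cv2.imwrite('pics/top0c.png',cv2.resize(i,None,fx=2.8,fy=2.8,interpolation=cv2.INTER_CUBIC))"
```

```text
(no output)
```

View pics/top0c.png

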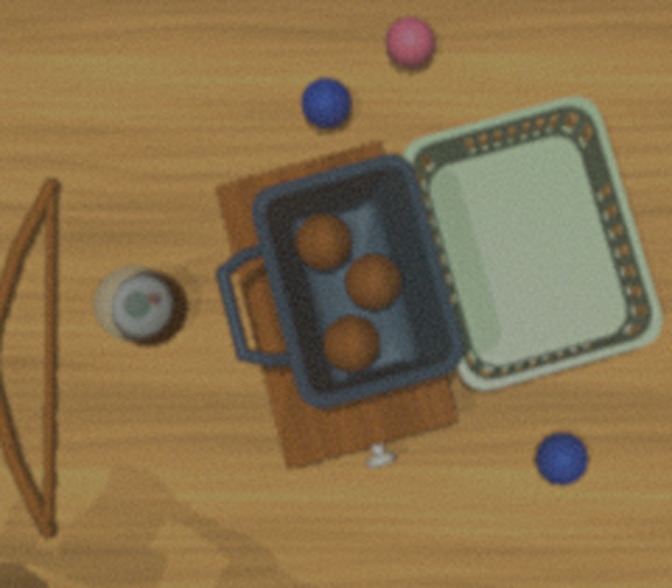

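View pics/top0.png

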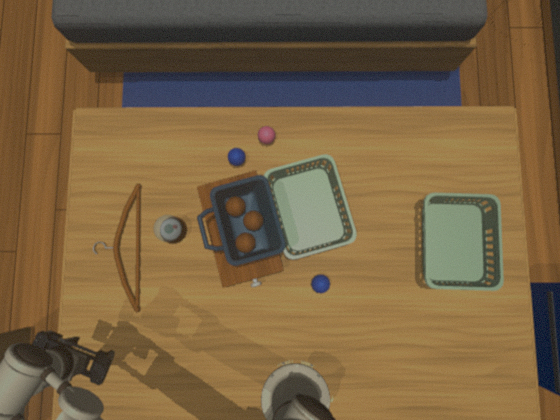

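The top view shows the tub at about column 245, row 220, the handle bar at about column 203, the basket to the right of the chest and the globe to the left. I'll fit the poses with model outlines.

```bash
cat > fit.py <<'E'
from h import *
from scipy.optimize import least_squares
np.set_printoptions(precision=4,suppress=True)
# clicks in crop of top
def c(x,y): return np.array([y/2.8+120,x/2.8+120])
print('clock',robot.sense()['clock'])
for nm,p,z in [('chTL',c(218,190),.1),('chBL',c(288,466),.1),('chBR',c(457,420),.1),('chTR',c(382,143),.1),
  ('hand1',c(222,272),.208),('hand2',c(244,357),.208),
  ('tubTL',c(256,190),.21),('tubTR',c(405,155),.21),('tubBR',c(464,365),.21),('tubBL',c(316,406),.21),
  ('bTL',c(410,142),.08),('bTR',c(590,97),.08),('bBR',c(660,340),.08),('bBL',c(480,392),.08),('globe',c(150,308),.0)]:
    print(nm,ray('top',p,z))
E
python3 fit.py
```

```text
clock 1.0
chTL [0.6487 0.3001 0.1   ]
chBL [0.3494 0.2175 0.1   ]
chBR [0.3977 0.0371 0.1   ]
chTR [0.701  0.1197 0.1   ]
hand1 [0.5459 0.2704 0.208 ]
hand2 [0.4614 0.2465 0.208 ]
tubTL [0.6284 0.2379 0.21  ]
tubTR [0.6638 0.0883 0.21  ]
tubBR [0.4531 0.0293 0.21  ]
tubBL [0.4134 0.1744 0.21  ]
bTL [0.7066 0.0896 0.08  ]
bTR [ 0.7579 -0.1135  0.08  ]
bBR [ 0.4838 -0.1857  0.08  ]
bBL [0.4275 0.012  0.08  ]
globe [0.5265 0.3983 0.    ]
```

```bash
cat > ov.py <<'E'
from h import *
import sys
def overlay(f,cam,o,yaw,out,box,k):
    im=cv2.imread('pics/'+f); x0,y0,x1,y1=box
    im=cv2.resize(im[y0:y1,x0:x1],None,fx=k,fy=k,interpolation=cv2.INTER_CUBIC)
    R=np.array([[np.cos(yaw),-np.sin(yaw)],[np.sin(yaw),np.cos(yaw)]])
    def P(p):
        w=np.array([*(R@np.array(p[:2])+o),.1+p[2]]); r,c=proj(cam,w); return int(round((c+.5-x0)*k)),int(round((r+.5-y0)*k))
    L=[[(-.112,-.095,.11),(.112,-.095,.11),(.112,.07,.11),(-.112,.07,.11),(-.112,-.095,.11)],
       [(-.04,.115,.108),(.04,.115,.108)],[(-.1,-.055,0),(.1,-.055,0),(.1,.055,0),(-.1,.055,0),(-.1,-.055,0)],
       ]
    for l in L: 
        for a,b in zip(l,l[1:]): cv2.line(im,P(a),P(b),(0,255,255),1)
    cv2.imwrite('pics/'+out,im)
if __name__=='__main__':
    o=np.array([.5363,.1445]);yaw=np.radians(15.8)
    overlay('top0.png','top',o,yaw,'ovt.png',(180,150,300,280),4.5)
    overlay('scene0.png','scene',o,yaw,'ovs.png',(270,160,390,280),4.5)
E
python3 ov.py
```

```text
(no output)
```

View pics/ovt.png

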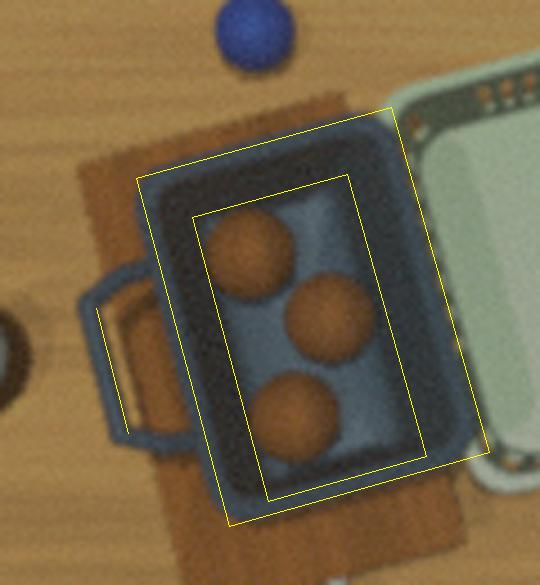

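View pics/ovs.png

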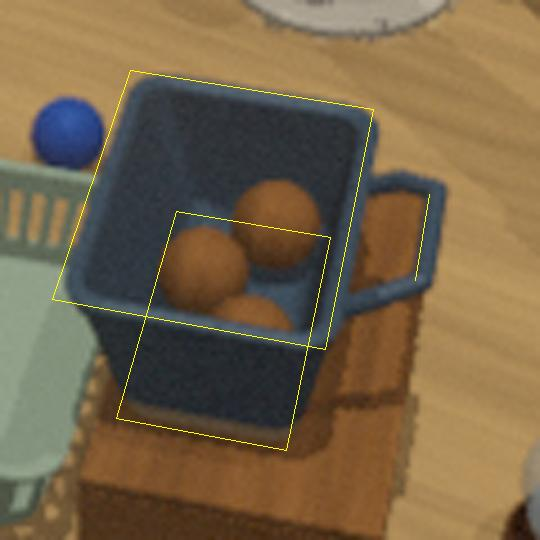

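```bash
sed -i 's/\.5363,\.1445/.5360,.1490/' ov.py; python3 ov.py; python3 -c "
import cv2,numpy as np
cv2.imwrite('pics/ov2.png',np.hstack([cv2.resize(cv2.imread('pics/ovt.png'),(400,433))[:400],cv2.resize(cv2.imread('pics/ovs.png'),(400,400))]))"
```

```text
(no output)
```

View pics/ov2.png

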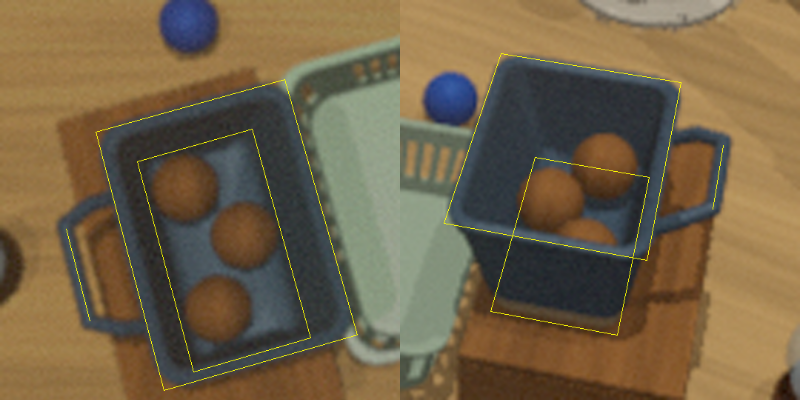

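Run:
```python
from h import *
from scipy.spatial.transform import Rotation as R
s=robot.sense();r=R.from_rotvec(s['tool_rot']);print(r.as_matrix().round(3))
xa=r.as_matrix()[:,0];a=np.degrees(np.arctan2(xa[1],xa[0]));print('x axis az',a,'want',105.8,'or',-74.2)
print('shift cm',(np.array([.5042,.2611,.29])-s['tool_pos'])*100)
```

```text
[[ 0.345  0.939 -0.   ]
 [ 0.939 -0.345  0.   ]
 [ 0.    -0.    -1.   ]]
x axis az 69.84365835315167 want 105.8 or -74.2
shift cm [ 30.6059135  -27.86756208   6.13893851]
```

{"method": "drive_tool", "body": {
  "series": [3.4, -3.1, 1.5, 0, 0, 4, 6.8, -6.2, 3, 0, 0, 8, 10.2, -9.3, 4.5, 0, 0, 12, 13.6, -12.4, 6, 0, 0, 16, 17, -15.5, 6.2, 0, 0, 20],
  "jaw": -0.2
}}

```text
clock: 1.5
tool_pos: [0.3701, 0.384, 0.2932]
tool_rot: [2.22, 2.221, 0.007]
wrist_force: [0.6, 0.4, -0.2]
finger_gap: 0.0541
```

{"method": "drive_tool", "body": {
  "series": [3.4, -3.1, 0, 0, 0, 4, 6.8, -6.2, 0, 0, 0, 8, 10.2, -9.3, 0, 0, 0, 12, 13.6, -12.4, 0, 0, 0, 16, 13.6, -12.4, 0, 0, 0, 16]
}}

```text
clock: 2.0
tool_pos: [0.5093, 0.256, 0.2927]
tool_rot: [1.895, 2.503, 0.006]
wrist_force: [-0.6, 0.5, -0.4]
finger_gap: 0.0368
```

Run:
```python
from h import *
from scipy.spatial.transform import Rotation as R
s=robot.sense();xa=R.from_rotvec(s['tool_rot']).as_matrix();print(s['clock'],xa.round(3),s['tool_pos'],s['finger_gap'],s['wrist_force'])
print(np.degrees(np.arctan2(xa[1,0],xa[0,0])));print('shift cm',(np.array([.5042,.2611,.29])-s['tool_pos'])*100)
snap('wrist','w0.png')
for y in(.14,.1505):
  print(proj('wrist',[.5042,.2611,.208]))
  break
R2=np.array([[.9622,-.2723],[.2723,.9622]])
im=cv2.imread('pics/w0.png')
o=np.array([.5355,.1505])
P=lambda p:tuple(int(round(v)) for v in proj('wrist',[*(R2@np.array(p[:2])+o),.1+p[2]])[::-1])
for l in [[(-.04,.115,.108),(.04,.115,.108)],[(-.112,.07,.11),(.112,.07,.11)]]:
  cv2.line(im,P(l[0]),P(l[1]),(0,255,255),1); print(P(l[0]),P(l[1]))
cv2.imwrite('pics/w0o.png',im)
```

```text
2.0 [[-0.271  0.962  0.004]
 [ 0.962  0.271  0.002]
 [ 0.001  0.004 -1.   ]] [0.50927268 0.25604215 0.29273925] 0.03682395659308311 [-0.55243011  0.53145681 -0.43981818]
105.74563786436288
shift cm [-0.5072675   0.50578543 -0.2739248 ]
[217.35286394 290.45133804]
(291, 161) (290, 268)
(218, 45) (234, 352)
```

View pics/w0o.png

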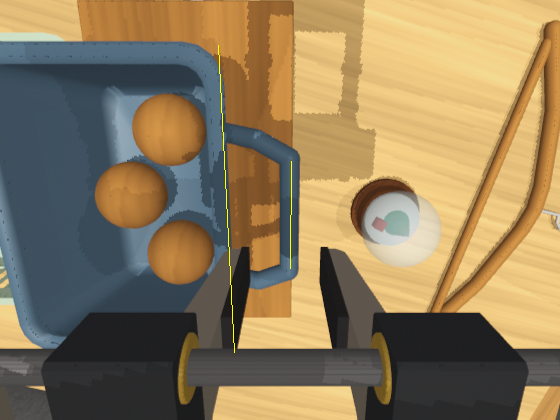

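The yellow model line lies on the bar (columns 290/291, rows 161–268), so the handle estimate holds. I'll go down onto it.

{"method": "drive_tool", "body": {
  "series": [-0.5, 0.5, -1, 0, 0, 0, -0.5, 0.5, -3, 0, 0, 0, -0.5, 0.5, -5, 0, 0, 0, -0.5, 0.5, -6, 0, 0, 0, -0.5, 0.5, -6, 0, 0, 0],
  "jaw": -0.3
}}

```text
clock: 2.55
tool_pos: [0.5004, 0.2639, 0.2307]
tool_rot: [-1.892, -2.505, -0.001]
wrist_force: [0.4, 0.9, 0.0]
finger_gap: 0.0321
```

Run:
```python
from h import *
s=robot.sense();print(s['clock'],s['tool_pos'],s['finger_gap'],s['wrist_force'])
R2=np.array([[.9622,-.2723],[.2723,.9622]])
print('err tub frame mm',R2.T@((np.array([.5042,.2611])-s['tool_pos'][:2])*1000))
snap('wrist','w1.png')
```

```text
2.55 [0.50035253 0.2638672  0.23071736] 0.03211230244271425 [0.3746515  0.89766203 0.03896554]
err tub frame mm [ 2.94852681 -3.71026925]
```

View pics/w1.png

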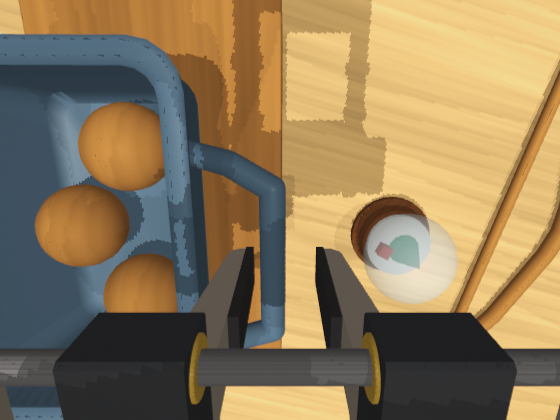

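{"method": "drive_tool", "body": {
  "series": [0.4, -0.3, 0, 0, 0, 0, 0.4, -0.3, -1, 0, 0, 0, 0.4, -0.3, -2, 0, 0, 0, 0.4, -0.3, -2.8, 0, 0, 0, 0.4, -0.3, -2.8, 0, 0, 0]
}}

```text
clock: 3.1
tool_pos: [0.5043, 0.2605, 0.2022]
tool_rot: [-1.892, -2.504, -0.0]
wrist_force: [0.6, 0.6, 0.6]
finger_gap: 0.0323
```

Run:
```python
from h import *
s=robot.sense();print(s['clock'],s['tool_pos'],s['finger_gap'],s['wrist_force'])
R2=np.array([[.9622,-.2723],[.2723,.9622]])
print('err tub frame mm',R2.T@((np.array([.5042,.2611])-s['tool_pos'][:2])*1000))
snap('wrist','w2.png')
```

```text
3.1 [0.50427379 0.26049398 0.2021794 ] 0.03232513375522647 [0.59361146 0.57828229 0.57875519]
err tub frame mm [0.0940175  0.60320884]
```

View pics/w2.png

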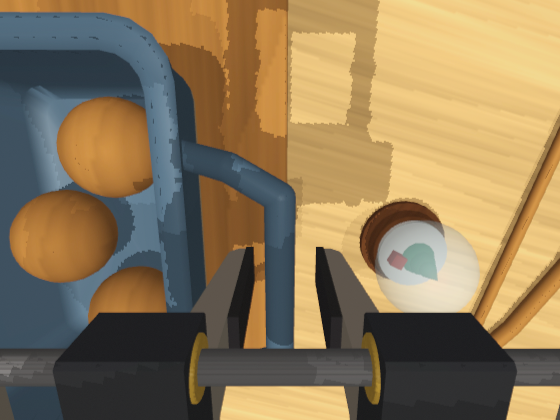

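The bar sits centred between the fingers at column 281, and the finger is in the gap. Closing now.

{"method": "drive_tool", "body": {
  "series": [0, 0, 0, 0, 0, 0, 0, 0, 0, 0, 0, 0, 0, 0, 0, 0, 0, 0, 0, 0, 0, 0, 0, 0],
  "jaw": -1,
  "force": 20
}}

```text
clock: 3.55
tool_pos: [0.5055, 0.2585, 0.2034]
tool_rot: [1.894, 2.505, -0.002]
wrist_force: [2.3, -7.3, -0.5]
finger_gap: 0.0133
```

```bash
cat > path.py <<'E'
from h import *
R2=np.array([[.9622,-.2723],[.2723,.9622]])
def arc(phi,d=.009):   # bar displacement from start, tub frame (y,z) mm
    c=np.array([.170,.108]);f=np.radians(min(phi,70))
    rot=lambda v,f:np.array([v[0]*np.cos(f)-v[1]*np.sin(f),v[0]*np.sin(f)+v[1]*np.cos(f)])
    p=rot(c,f)
    if phi>70: p=rot(p-np.array([-d,0]),np.radians(phi-70))+np.array([-d,0])
    return p-c
def world(phi):
    y,z=arc(phi); xy=R2@np.array([0,y]); return np.array([xy[0],xy[1],z])
if __name__=='__main__':
    np.set_printoptions(precision=2,suppress=True)
    s=robot.sense();print(s['clock'],s['tool_pos'],s['finger_gap'],s['wrist_force'])
    for p in range(0,96,3): print(p,world(p)*100)
E
python3 path.py
```

```text
3.55 [0.51 0.26 0.2 ] 0.01333642231602555 [ 2.26 -7.25 -0.54]
0 [0. 0. 0.]
3 [ 0.16 -0.57  0.87]
6 [ 0.33 -1.18  1.72]
9 [ 0.52 -1.83  2.53]
12 [ 0.71 -2.52  3.3 ]
15 [ 0.92 -3.25  4.03]
18 [ 1.14 -4.01  4.72]
21 [ 1.36 -4.81  5.37]
24 [ 1.6  -5.64  5.98]
27 [ 1.84 -6.5   6.54]
30 [ 2.09 -7.39  7.05]
33 [ 2.35 -8.3   7.52]
36 [ 2.61 -9.23  7.93]
39 [  2.88 -10.19   8.29]
42 [  3.16 -11.15   8.6 ]
45 [  3.44 -12.14   8.86]
48 [  3.72 -13.13   9.06]
51 [  4.   -14.14   9.21]
54 [  4.29 -15.15   9.3 ]
57 [  4.57 -16.16   9.34]
60 [  4.86 -17.18   9.32]
63 [  5.15 -18.19   9.25]
66 [  5.43 -19.2    9.12]
69 [  5.72 -20.2    8.94]
72 [  6.   -21.19   8.74]
75 [  6.27 -22.16   8.49]
78 [  6.55 -23.13   8.2 ]
81 [  6.81 -24.08   7.85]
84 [  7.08 -25.01   7.45]
87 [  7.33 -25.92   7.01]
90 [  7.58 -26.8    6.51]
93 [  7.83 -27.66   5.96]
```

```bash
cat > nx.py <<'E'
from path import *
import sys
B0=np.array([.5055,.2585,.2034])
a,b=float(sys.argv[1]),float(sys.argv[2]);n=int(sys.argv[3]) if len(sys.argv)>3 else 5
s=robot.sense();p=s['tool_pos']
print('t %.2f'%s['clock'],'F',s['wrist_force'].round(1),'gap %.4f'%s['finger_gap'])
d=p-B0; y=(R2.T@d[:2]); 
v=np.array([.170+y[1],.108+d[2]]);print('phi~%.1f r=%.1f mm x-off %.1f'%(np.degrees(np.arctan2(v[1],v[0]))-32.43,np.hypot(*v)*1000,y[0]*1000),'rot',s['tool_rot'].round(3))
o=[]
for k in range(1,n+1):
    t=(B0+world(a+(b-a)*k/n)-p)*100; o+=[*t.round(1).tolist(),0,0,0]
print(o)
E
python3 nx.py 0 7.5
```

```text
t 3.55 F [ 2.3 -7.3 -0.5] gap 0.0133
phi~-0.0 r=201.4 mm x-off 0.0 rot [ 1.894e+00  2.505e+00 -2.000e-03]
[0.1, -0.3, 0.4, 0, 0, 0, 0.2, -0.6, 0.9, 0, 0, 0, 0.2, -0.9, 1.3, 0, 0, 0, 0.3, -1.2, 1.7, 0, 0, 0, 0.4, -1.5, 2.1, 0, 0, 0]
```

{"method": "drive_tool", "body": {
  "series": [0.1, -0.3, 0.4, 0, 0, 0, 0.2, -0.6, 0.9, 0, 0, 0, 0.2, -0.9, 1.3, 0, 0, 0, 0.3, -1.2, 1.7, 0, 0, 0, 0.4, -1.5, 2.1, 0, 0, 0]
}}

```text
clock: 4.05
tool_pos: [0.5093, 0.2437, 0.2247]
tool_rot: [1.894, 2.506, -0.002]
wrist_force: [0.4, 4.4, -4.5]
finger_gap: 0.0134
```

```bash
python3 nx.py 7.5 15
python3 - <<'E'
from h import *
snap('scene','s1.png')
E
```

```text
t 4.05 F [ 0.4  4.4 -4.5] gap 0.0134
phi~7.4 r=201.7 mm x-off -0.4 rot [ 1.894e+00  2.506e+00 -2.000e-03]
[0.1, -0.4, 0.4, 0, 0, 0, 0.2, -0.7, 0.8, 0, 0, 0, 0.3, -1.0, 1.2, 0, 0, 0, 0.4, -1.4, 1.5, 0, 0, 0, 0.5, -1.8, 1.9, 0, 0, 0]
```

View pics/s1.png

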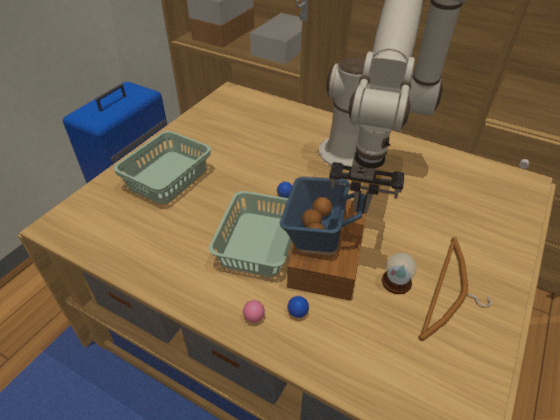

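The tub has started to rock, with its rim shifted to column 285, and the force is 4–5 N as expected.

{"method": "drive_tool", "body": {
  "series": [0.1, -0.4, 0.4, 0, 0, 0, 0.2, -0.7, 0.8, 0, 0, 0, 0.3, -1.0, 1.2, 0, 0, 0, 0.4, -1.4, 1.5, 0, 0, 0, 0.5, -1.8, 1.9, 0, 0, 0]
}}

```text
clock: 4.6
tool_pos: [0.5145, 0.2257, 0.2452]
tool_rot: [1.894, 2.506, -0.0]
wrist_force: [-0.6, 6.8, -1.0]
finger_gap: 0.0131
```

```bash
python3 nx.py 15 22.5
```

```text
t 4.60 F [-0.6  6.8 -1. ] gap 0.0131
phi~15.3 r=202.4 mm x-off -0.3 rot [ 1.894  2.506 -0.   ]
[0.1, -0.3, 0.2, 0, 0, 0, 0.2, -0.7, 0.5, 0, 0, 0, 0.4, -1.1, 0.9, 0, 0, 0, 0.5, -1.5, 1.2, 0, 0, 0, 0.6, -1.9, 1.5, 0, 0, 0]
```

{"method": "drive_tool", "body": {
  "series": [0.1, -0.2, 0.4, 0, 0, 0, 0.2, -0.6, 0.7, 0, 0, 0, 0.4, -1.0, 1.1, 0, 0, 0, 0.5, -1.4, 1.4, 0, 0, 0, 0.6, -1.8, 1.7, 0, 0, 0]
}}

```text
clock: 5.1
tool_pos: [0.52, 0.2071, 0.262]
tool_rot: [-1.894, -2.505, 0.003]
wrist_force: [-1.4, -0.1, -7.5]
finger_gap: 0.0133
```

```bash
python3 nx.py 22.5 30
```

```text
t 5.10 F [-1.4 -0.1 -7.5] gap 0.0133
phi~22.6 r=203.3 mm x-off -0.1 rot [-1.894 -2.505  0.003]
[0.1, -0.5, 0.1, 0, 0, 0, 0.3, -0.9, 0.4, 0, 0, 0, 0.4, -1.4, 0.7, 0, 0, 0, 0.5, -1.8, 0.9, 0, 0, 0, 0.6, -2.2, 1.2, 0, 0, 0]
```

{"method": "drive_tool", "body": {
  "series": [0.1, -0.4, 0.2, 0, 0, 0, 0.3, -0.8, 0.5, 0, 0, 0, 0.4, -1.3, 0.8, 0, 0, 0, 0.5, -1.7, 1.0, 0, 0, 0, 0.6, -2.1, 1.3, 0, 0, 0]
}}

```text
clock: 5.6
tool_pos: [0.526, 0.1862, 0.2761]
tool_rot: [-1.894, -2.506, 0.001]
wrist_force: [-3.3, 1.7, -2.7]
finger_gap: 0.0135
```

```bash
python3 nx.py 30 37.5
```

```text
t 5.60 F [-3.3  1.7 -2.7] gap 0.0135
phi~29.9 r=204.1 mm x-off 0.0 rot [-1.894e+00 -2.506e+00  1.000e-03]
[0.2, -0.6, 0.0, 0, 0, 0, 0.3, -1.1, 0.2, 0, 0, 0, 0.4, -1.5, 0.5, 0, 0, 0, 0.6, -2.0, 0.7, 0, 0, 0, 0.7, -2.5, 0.8, 0, 0, 0]
```

{"method": "drive_tool", "body": {
  "series": [0.1, -0.5, 0.2, 0, 0, 0, 0.2, -1.0, 0.4, 0, 0, 0, 0.3, -1.4, 0.6, 0, 0, 0, 0.5, -1.9, 0.8, 0, 0, 0, 0.6, -2.4, 0.9, 0, 0, 0]
}}

```text
clock: 6.1
tool_pos: [0.5327, 0.1625, 0.2875]
tool_rot: [1.894, 2.506, 0.003]
wrist_force: [-5.6, 5.0, 7.0]
finger_gap: 0.0132
```

```bash
python3 nx.py 37.5 45;  python3 - <<'E'
from h import *
snap('scene','s2.png')
E
```

```text
t 6.10 F [-5.6  5.   7. ] gap 0.0132
phi~37.5 r=204.5 mm x-off 0.0 rot [1.894 2.506 0.003]
[0.2, -0.6, -0.1, 0, 0, 0, 0.3, -1.1, 0.0, 0, 0, 0, 0.4, -1.6, 0.2, 0, 0, 0, 0.6, -2.0, 0.3, 0, 0, 0, 0.7, -2.5, 0.5, 0, 0, 0]
```

View pics/s2.png

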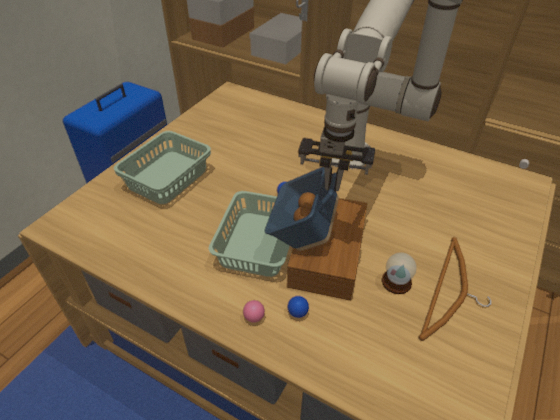

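{"method": "drive_tool", "body": {
  "series": [0.0, -0.5, 0.2, 0, 0, 0, 0.1, -1.0, 0.4, 0, 0, 0, 0.2, -1.5, 0.6, 0, 0, 0, 0.4, -1.9, 0.7, 0, 0, 0, 0.5, -2.4, 0.8, 0, 0, 0]
}}

```text
clock: 6.65
tool_pos: [0.5388, 0.1373, 0.2962]
tool_rot: [1.893, 2.504, 0.005]
wrist_force: [4.6, 2.8, -2.4]
finger_gap: 0.0132
```

```bash
python3 nx.py 45 52.5
```

```text
t 6.65 F [ 4.6  2.8 -2.4] gap 0.0132
phi~45.1 r=205.7 mm x-off -1.0 rot [1.893 2.504 0.005]
[0.2, -0.5, -0.3, 0, 0, 0, 0.4, -1.0, -0.2, 0, 0, 0, 0.5, -1.5, -0.1, 0, 0, 0, 0.7, -2.0, -0.1, 0, 0, 0, 0.8, -2.5, -0.0, 0, 0, 0]
```

{"method": "drive_tool", "body": {
  "series": [0.2, -0.5, 0.1, 0, 0, 0, 0.3, -1.0, 0.2, 0, 0, 0, 0.4, -1.5, 0.3, 0, 0, 0, 0.6, -2.0, 0.3, 0, 0, 0, 0.7, -2.5, 0.4, 0, 0, 0]
}}

```text
clock: 7.15
tool_pos: [0.5461, 0.1118, 0.3008]
tool_rot: [1.893, 2.503, 0.005]
wrist_force: [2.8, 2.1, 0.3]
finger_gap: 0.013
```

```bash
python3 nx.py 52.5 60
```

```text
t 7.15 F [2.8 2.1 0.3] gap 0.0130
phi~52.6 r=206.2 mm x-off -0.9 rot [1.893 2.503 0.005]
[0.2, -0.5, -0.4, 0, 0, 0, 0.4, -1.0, -0.4, 0, 0, 0, 0.5, -1.5, -0.4, 0, 0, 0, 0.7, -2.0, -0.4, 0, 0, 0, 0.8, -2.5, -0.4, 0, 0, 0]
```

{"method": "drive_tool", "body": {
  "series": [0.2, -0.5, 0.1, 0, 0, 0, 0.3, -1.0, 0.1, 0, 0, 0, 0.5, -1.5, 0.1, 0, 0, 0, 0.6, -2.0, 0.1, 0, 0, 0, 0.8, -2.5, 0.1, 0, 0, 0]
}}

```text
clock: 7.65
tool_pos: [0.5537, 0.0861, 0.3017]
tool_rot: [1.893, 2.504, 0.003]
wrist_force: [-2.2, -0.9, 0.9]
finger_gap: 0.0132
```

```bash
python3 nx.py 60 66;  python3 - <<'E'
from h import *
snap('scene','s3.png')
E
```

```text
t 7.65 F [-2.2 -0.9  0.9] gap 0.0132
phi~60.1 r=206.5 mm x-off -0.6 rot [1.893 2.504 0.003]
[0.2, -0.3, -0.5, 0, 0, 0, 0.3, -0.7, -0.6, 0, 0, 0, 0.4, -1.2, -0.6, 0, 0, 0, 0.5, -1.6, -0.6, 0, 0, 0, 0.6, -2.0, -0.7, 0, 0, 0]
```

View pics/s3.png

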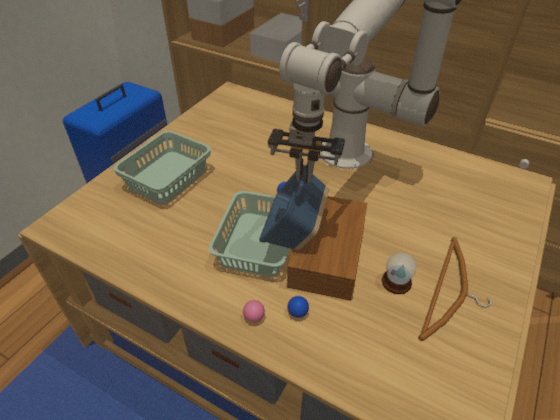

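The tub is at about 60° with its base edge still on the chest near column 318, row 248. Continuing more slowly.

{"method": "drive_tool", "body": {
  "series": [0.1, -0.4, 0, 0, 0, 0, 0.2, -0.8, -0.1, 0, 0, 0, 0.3, -1.2, -0.1, 0, 0, 0, 0.4, -1.6, -0.2, 0, 0, 0, 0.5, -2.0, -0.2, 0, 0, 0]
}}

```text
clock: 8.2
tool_pos: [0.5592, 0.0649, 0.2994]
tool_rot: [1.894, 2.502, 0.003]
wrist_force: [2.3, -1.2, -2.5]
finger_gap: 0.0132
```

```bash
python3 nx.py 66 71
```

```text
t 8.20 F [ 2.3 -1.2 -2.5] gap 0.0132
phi~66.2 r=206.3 mm x-off -1.0 rot [1.894 2.502 0.003]
[0.2, -0.2, -0.5, 0, 0, 0, 0.2, -0.5, -0.6, 0, 0, 0, 0.3, -0.8, -0.7, 0, 0, 0, 0.4, -1.2, -0.7, 0, 0, 0, 0.5, -1.5, -0.8, 0, 0, 0]
```

{"method": "drive_tool", "body": {
  "series": [0.1, -0.3, -0.1, 0, 0, 0, 0.2, -0.6, -0.2, 0, 0, 0, 0.3, -0.9, -0.2, 0, 0, 0, 0.4, -1.2, -0.3, 0, 0, 0, 0.5, -1.6, -0.3, 0, 0, 0]
}}

```text
clock: 8.7
tool_pos: [0.5639, 0.0491, 0.2961]
tool_rot: [1.894, 2.504, 0.003]
wrist_force: [-0.1, -0.2, 0.5]
finger_gap: 0.0134
```

```bash
python3 nx.py 71 76;  python3 - <<'E'
from h import *
snap('scene','s4.png')
i=cv2.imread('pics/s4.png')[100:320,180:400];cv2.imwrite('pics/s4c.png',cv2.resize(i,None,fx=2.5,fy=2.5))
E
```

```text
t 8.70 F [-0.1 -0.2  0.5] gap 0.0134
phi~70.9 r=206.2 mm x-off -0.8 rot [1.894 2.504 0.003]
[0.2, -0.2, -0.5, 0, 0, 0, 0.3, -0.6, -0.6, 0, 0, 0, 0.3, -0.9, -0.7, 0, 0, 0, 0.4, -1.2, -0.8, 0, 0, 0, 0.5, -1.5, -0.9, 0, 0, 0]
```

View pics/s4c.png

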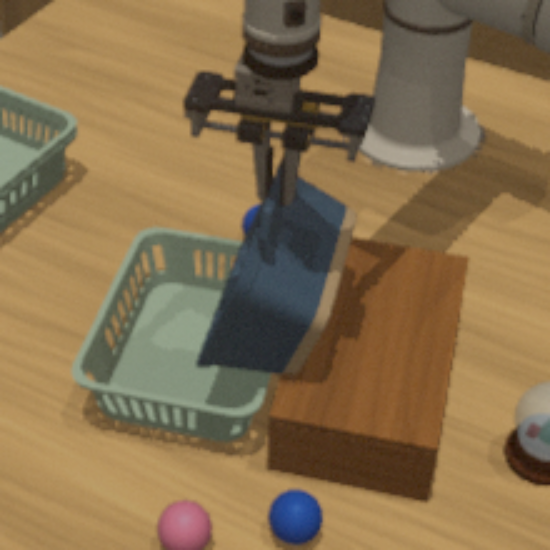

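{"method": "drive_tool", "body": {
  "series": [0.1, -0.3, -0.1, 0, 0, 0, 0.2, -0.6, -0.1, 0, 0, 0, 0.3, -0.9, -0.2, 0, 0, 0, 0.4, -1.2, -0.3, 0, 0, 0, 0.4, -1.5, -0.4, 0, 0, 0]
}}

```text
clock: 9.25
tool_pos: [0.5684, 0.033, 0.2919]
tool_rot: [1.894, 2.502, 0.002]
wrist_force: [-1.3, -3.2, 0.7]
finger_gap: 0.0131
```

```bash
python3 nx.py 76 81
```

```text
t 9.25 F [-1.3 -3.2  0.7] gap 0.0131
phi~75.6 r=206.7 mm x-off -0.8 rot [1.894e+00 2.502e+00 2.000e-03]
[0.2, -0.3, -0.6, 0, 0, 0, 0.3, -0.6, -0.7, 0, 0, 0, 0.3, -0.9, -0.8, 0, 0, 0, 0.4, -1.2, -0.9, 0, 0, 0, 0.5, -1.5, -1.0, 0, 0, 0]
```

{"method": "drive_tool", "body": {
  "series": [0.1, -0.3, -0.1, 0, 0, 0, 0.2, -0.6, -0.2, 0, 0, 0, 0.2, -0.9, -0.3, 0, 0, 0, 0.3, -1.2, -0.4, 0, 0, 0, 0.4, -1.5, -0.5, 0, 0, 0]
}}

```text
clock: 9.75
tool_pos: [0.5727, 0.0179, 0.2867]
tool_rot: [1.894, 2.502, 0.003]
wrist_force: [-0.6, -1.6, 0.1]
finger_gap: 0.0132
```

```bash
python3 nx.py 81 85;  python3 - <<'E'
from h import *
snap('scene','s5.png');snap('top','t5.png')
i=cv2.imread('pics/s5.png')[140:300,190:350];j=cv2.imread('pics/t5.png')[130:290,220:380]
cv2.imwrite('pics/s5c.png',cv2.resize(np.hstack([i,j]),None,fx=2.5,fy=2.5))
E
```

```text
t 9.75 F [-0.6 -1.6  0.1] gap 0.0132
phi~80.2 r=207.3 mm x-off -0.9 rot [1.894 2.502 0.003]
[0.2, -0.3, -0.6, 0, 0, 0, 0.2, -0.5, -0.7, 0, 0, 0, 0.3, -0.8, -0.8, 0, 0, 0, 0.4, -1.0, -0.9, 0, 0, 0, 0.4, -1.3, -1.0, 0, 0, 0]
```

View pics/s5c.png

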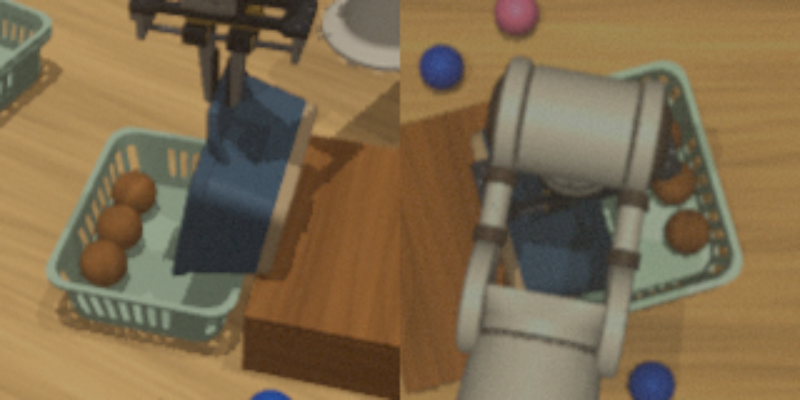

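All three balls are in the basket: in the left crop they are at about (133,192), (120,228) and (103,262). Now I'll rock back along the recorded path.

```bash
cat > bk.py <<'E'
from path import *
import sys
from scipy.interpolate import CubicSpline
W=np.array([[0,.5055,.2585,.2034],[7.4,.5093,.2437,.2247],[15.3,.5145,.2257,.2452],[22.6,.52,.2071,.262],[29.9,.526,.1862,.2761],[37.5,.5327,.1625,.2880],[45.1,.5390,.1373,.2962],[52.6,.5461,.1118,.3008],[60.1,.5537,.0861,.3017],[66.2,.5592,.0649,.2994],[70.9,.5639,.0491,.2961],[75.6,.5684,.033,.2919],[80.2,.5727,.0179,.2867]])
cs=CubicSpline(W[:,0],W[:,1:])
s=robot.sense();p=s['tool_pos']
print('t %.2f'%s['clock'],'F',s['wrist_force'].round(1),'gap %.4f'%s['finger_gap'],'p',p.round(4),'rot',s['tool_rot'].round(3))
b=float(sys.argv[1]);g=np.linspace(-2,82,2000);a=g[np.argmin(np.linalg.norm(cs(g)-p,axis=1))]
if len(sys.argv)>2:a=float(sys.argv[2])
print('phi~%.1f dev mm'%a,((p-cs(a))*1000).round(1));o=[]
for k in range(1,6): o+=[*((cs(a+(b-a)*k/5)-p)*100).round(1).tolist(),0,0,0]
print(o)
E
python3 bk.py 74 80
```

```text
t 9.85 F [ 0.7 -1.2  0.1] gap 0.0131 p [0.5727 0.0176 0.2866] rot [1.895 2.502 0.003]
phi~80.0 dev mm [ 0.2 -0.9 -0.3]
[-0.1, 0.5, 0.2, 0, 0, 0, -0.2, 0.9, 0.3, 0, 0, 0, -0.4, 1.3, 0.4, 0, 0, 0, -0.5, 1.7, 0.6, 0, 0, 0, -0.6, 2.1, 0.7, 0, 0, 0]
```

{"method": "drive_tool", "body": {
  "series": [-0.1, 0.5, 0.2, 0, 0, 0, -0.2, 0.9, 0.3, 0, 0, 0, -0.4, 1.3, 0.4, 0, 0, 0, -0.5, 1.7, 0.6, 0, 0, 0, -0.6, 2.1, 0.7, 0, 0, 0]
}}

```text
clock: 10.35
tool_pos: [0.5666, 0.0393, 0.2934]
tool_rot: [1.894, 2.502, 0.003]
wrist_force: [1.5, -2.3, -3.2]
finger_gap: 0.0131
```

```bash
python3 bk.py 67
```

```text
t 10.35 F [ 1.5 -2.3 -3.2] gap 0.0131 p [0.5666 0.0393 0.2934] rot [1.894 2.502 0.003]
phi~73.8 dev mm [-0.1  0.  -0.2]
[-0.1, 0.5, 0.1, 0, 0, 0, -0.3, 0.9, 0.3, 0, 0, 0, -0.4, 1.4, 0.4, 0, 0, 0, -0.5, 1.8, 0.5, 0, 0, 0, -0.7, 2.3, 0.5, 0, 0, 0]
```

{"method": "drive_tool", "body": {
  "series": [-0.1, 0.5, 0.1, 0, 0, 0, -0.3, 0.9, 0.3, 0, 0, 0, -0.4, 1.4, 0.4, 0, 0, 0, -0.5, 1.8, 0.5, 0, 0, 0, -0.7, 2.3, 0.5, 0, 0, 0]
}}

```text
clock: 10.85
tool_pos: [0.5599, 0.0624, 0.2986]
tool_rot: [1.894, 2.501, 0.003]
wrist_force: [3.9, -2.8, -1.6]
finger_gap: 0.0131
```

```bash
python3 bk.py 60
```

```text
t 10.85 F [ 3.9 -2.8 -1.6] gap 0.0131 p [0.5599 0.0624 0.2986] rot [1.894 2.501 0.003]
phi~67.0 dev mm [-0.   0.1 -0.4]
[-0.1, 0.5, 0.1, 0, 0, 0, -0.3, 0.9, 0.2, 0, 0, 0, -0.4, 1.4, 0.2, 0, 0, 0, -0.5, 1.9, 0.3, 0, 0, 0, -0.6, 2.4, 0.3, 0, 0, 0]
```

{"method": "drive_tool", "body": {
  "series": [0, 0.5, 0.1, 0, 0, 0, -0.2, 0.9, 0.2, 0, 0, 0, -0.3, 1.4, 0.2, 0, 0, 0, -0.4, 1.9, 0.3, 0, 0, 0, -0.6, 2.4, 0.3, 0, 0, 0]
}}

```text
clock: 11.35
tool_pos: [0.5536, 0.0867, 0.302]
tool_rot: [1.894, 2.501, 0.003]
wrist_force: [-2.4, -3.4, -0.4]
finger_gap: 0.0134
```

```bash
python3 bk.py 53
```

```text
t 11.35 F [-2.4 -3.4 -0.4] gap 0.0134 p [0.5536 0.0867 0.302 ] rot [1.894 2.501 0.003]
phi~59.9 dev mm [0.1 0.  0.3]
[-0.1, 0.5, -0.0, 0, 0, 0, -0.3, 1.0, -0.0, 0, 0, 0, -0.4, 1.4, -0.0, 0, 0, 0, -0.6, 1.9, -0.1, 0, 0, 0, -0.7, 2.4, -0.1, 0, 0, 0]
```

{"method": "drive_tool", "body": {
  "series": [-0.1, 0.5, 0, 0, 0, 0, -0.3, 1.0, 0, 0, 0, 0, -0.4, 1.4, 0, 0, 0, 0, -0.6, 1.9, -0.1, 0, 0, 0, -0.7, 2.4, -0.1, 0, 0, 0]
}}

```text
clock: 11.85
tool_pos: [0.5468, 0.1112, 0.3017]
tool_rot: [1.893, 2.5, 0.004]
wrist_force: [-2.5, -2.0, 1.1]
finger_gap: 0.0136
```

```bash
python3 bk.py 46
```

```text
t 11.85 F [-2.5 -2.   1.1] gap 0.0136 p [0.5468 0.1112 0.3017] rot [1.893 2.5   0.004]
phi~52.8 dev mm [0.4 0.3 0.8]
[-0.2, 0.4, -0.1, 0, 0, 0, -0.3, 0.9, -0.2, 0, 0, 0, -0.4, 1.4, -0.3, 0, 0, 0, -0.6, 1.8, -0.4, 0, 0, 0, -0.7, 2.3, -0.5, 0, 0, 0]
```

{"method": "drive_tool", "body": {
  "series": [-0.2, 0.4, -0.1, 0, 0, 0, -0.3, 0.9, -0.2, 0, 0, 0, -0.4, 1.4, -0.3, 0, 0, 0, -0.6, 1.8, -0.4, 0, 0, 0, -0.7, 2.3, -0.5, 0, 0, 0]
}}

```text
clock: 12.35
tool_pos: [0.5399, 0.135, 0.2971]
tool_rot: [1.892, 2.5, 0.006]
wrist_force: [-1.5, -0.8, 5.3]
finger_gap: 0.0131
```

```bash
python3 bk.py 39
```

```text
t 12.35 F [-1.5 -0.8  5.3] gap 0.0131 p [0.5399 0.135  0.2971] rot [1.892 2.5   0.006]
phi~45.8 dev mm [0.3 0.2 0.3]
[-0.1, 0.4, -0.1, 0, 0, 0, -0.3, 0.9, -0.3, 0, 0, 0, -0.4, 1.4, -0.4, 0, 0, 0, -0.5, 1.8, -0.6, 0, 0, 0, -0.6, 2.3, -0.7, 0, 0, 0]
```

{"method": "drive_tool", "body": {
  "series": [-0.1, 0.4, 0, 0, 0, 0, -0.3, 0.9, -0.2, 0, 0, 0, -0.4, 1.4, -0.3, 0, 0, 0, -0.5, 1.8, -0.5, 0, 0, 0, -0.6, 2.3, -0.6, 0, 0, 0]
}}

```text
clock: 12.85
tool_pos: [0.5334, 0.1583, 0.2904]
tool_rot: [1.893, 2.501, 0.005]
wrist_force: [-0.8, -0.7, -2.0]
finger_gap: 0.0134
```

```bash
python3 bk.py 32
```

```text
t 12.85 F [-0.8 -0.7 -2. ] gap 0.0134 p [0.5334 0.1583 0.2904] rot [1.893 2.501 0.005]
phi~38.8 dev mm [-0.4  0.2  0.7]
[-0.1, 0.4, -0.2, 0, 0, 0, -0.2, 0.9, -0.4, 0, 0, 0, -0.3, 1.3, -0.6, 0, 0, 0, -0.4, 1.7, -0.9, 0, 0, 0, -0.6, 2.2, -1.1, 0, 0, 0]
```

{"method": "drive_tool", "body": {
  "series": [-0.1, 0.4, -0.2, 0, 0, 0, -0.2, 0.9, -0.4, 0, 0, 0, -0.3, 1.3, -0.6, 0, 0, 0, -0.4, 1.7, -0.8, 0, 0, 0, -0.6, 2.2, -1.1, 0, 0, 0]
}}

```text
clock: 13.35
tool_pos: [0.5272, 0.1811, 0.2796]
tool_rot: [1.893, 2.502, 0.006]
wrist_force: [-4.0, 2.6, 4.1]
finger_gap: 0.0132
```

```bash
python3 bk.py 25
```

```text
t 13.35 F [-4.   2.6  4.1] gap 0.0132 p [0.5272 0.1811 0.2796] rot [1.893 2.502 0.006]
phi~31.7 dev mm [-0.3  0.2  0.5]
[-0.1, 0.4, -0.3, 0, 0, 0, -0.2, 0.8, -0.5, 0, 0, 0, -0.3, 1.2, -0.8, 0, 0, 0, -0.4, 1.6, -1.0, 0, 0, 0, -0.5, 1.9, -1.3, 0, 0, 0]
```

{"method": "drive_tool", "body": {
  "series": [-0.2, 0.4, -0.2, 0, 0, 0, -0.3, 0.8, -0.4, 0, 0, 0, -0.4, 1.2, -0.7, 0, 0, 0, -0.5, 1.6, -0.9, 0, 0, 0, -0.6, 1.9, -1.2, 0, 0, 0]
}}

```text
clock: 13.85
tool_pos: [0.5213, 0.2007, 0.2674]
tool_rot: [1.893, 2.502, 0.007]
wrist_force: [0.9, 4.2, 2.6]
finger_gap: 0.013
```

```bash
python3 bk.py 19
```

```text
t 13.85 F [0.9 4.2 2.6] gap 0.0130 p [0.5213 0.2007 0.2674] rot [1.893 2.502 0.007]
phi~25.0 dev mm [-0.6  0.2  0.5]
[-0.0, 0.3, -0.3, 0, 0, 0, -0.1, 0.6, -0.5, 0, 0, 0, -0.2, 1.0, -0.8, 0, 0, 0, -0.3, 1.3, -1.1, 0, 0, 0, -0.4, 1.6, -1.3, 0, 0, 0]
```

{"method": "drive_tool", "body": {
  "series": [-0.1, 0.4, -0.2, 0, 0, 0, -0.2, 0.7, -0.4, 0, 0, 0, -0.3, 1.1, -0.7, 0, 0, 0, -0.4, 1.4, -1.0, 0, 0, 0, -0.5, 1.7, -1.2, 0, 0, 0]
}}

```text
clock: 14.35
tool_pos: [0.5164, 0.2178, 0.255]
tool_rot: [1.893, 2.502, 0.007]
wrist_force: [2.3, 1.3, -4.5]
finger_gap: 0.0132
```

```bash
python3 bk.py 13;  python3 - <<'E'
from h import *
snap('scene','s6.png')
E
```

```text
t 14.35 F [ 2.3  1.3 -4.5] gap 0.0132 p [0.5164 0.2178 0.255 ] rot [1.893 2.502 0.007]
phi~18.8 dev mm [-0.7  0.9  1.3]
[-0.0, 0.2, -0.4, 0, 0, 0, -0.1, 0.5, -0.7, 0, 0, 0, -0.2, 0.8, -1.0, 0, 0, 0, -0.3, 1.1, -1.3, 0, 0, 0, -0.3, 1.3, -1.6, 0, 0, 0]
```

View pics/s6.png

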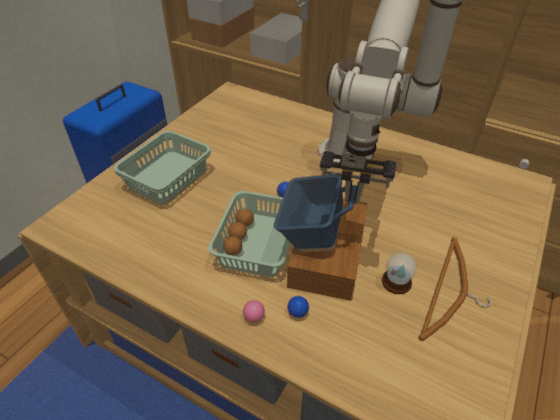

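The three balls are in the basket (columns 232–245, rows 217–245) and the tub is at about 19° on its way down. The rest I'll take gently.

{"method": "drive_tool", "body": {
  "series": [-0.1, 0.3, -0.3, 0, 0, 0, -0.1, 0.5, -0.6, 0, 0, 0, -0.2, 0.8, -0.9, 0, 0, 0, -0.3, 1.1, -1.2, 0, 0, 0, -0.3, 1.3, -1.5, 0, 0, 0]
}}

```text
clock: 14.9
tool_pos: [0.5125, 0.2329, 0.24]
tool_rot: [1.894, 2.505, 0.01]
wrist_force: [-4.6, 8.5, 3.5]
finger_gap: 0.0129
```

```bash
python3 bk.py 8
```

```text
t 14.90 F [-4.6  8.5  3.5] gap 0.0129 p [0.5125 0.2329 0.24  ] rot [1.894 2.505 0.01 ]
phi~12.8 dev mm [-0.3  1.2  1.1]
[-0.0, 0.1, -0.4, 0, 0, 0, -0.1, 0.3, -0.6, 0, 0, 0, -0.2, 0.5, -0.9, 0, 0, 0, -0.2, 0.7, -1.1, 0, 0, 0, -0.3, 1.0, -1.4, 0, 0, 0]
```

{"method": "drive_tool", "body": {
  "series": [-0.1, 0.4, -0.2, 0, 0, 0, -0.2, 0.6, -0.5, 0, 0, 0, -0.3, 0.8, -0.8, 0, 0, 0, -0.3, 1.0, -1.0, 0, 0, 0, -0.4, 1.2, -1.3, 0, 0, 0]
}}

```text
clock: 15.4
tool_pos: [0.5085, 0.2449, 0.2268]
tool_rot: [1.894, 2.505, 0.01]
wrist_force: [2.2, 3.1, -4.1]
finger_gap: 0.0135
```

```bash
python3 bk.py 4
```

```text
t 15.40 F [ 2.2  3.1 -4.1] gap 0.0135 p [0.5085 0.2449 0.2268] rot [1.894 2.505 0.01 ]
phi~7.6 dev mm [-0.9  1.7  1.5]
[0.0, -0.0, -0.3, 0, 0, 0, 0.0, 0.1, -0.5, 0, 0, 0, -0.0, 0.3, -0.7, 0, 0, 0, -0.1, 0.4, -1.0, 0, 0, 0, -0.1, 0.6, -1.2, 0, 0, 0]
```

{"method": "drive_tool", "body": {
  "series": [0, 0.2, -0.2, 0, 0, 0, -0.1, 0.3, -0.4, 0, 0, 0, -0.1, 0.5, -0.6, 0, 0, 0, -0.2, 0.6, -0.8, 0, 0, 0, -0.2, 0.8, -1.0, 0, 0, 0]
}}

```text
clock: 15.9
tool_pos: [0.5064, 0.2528, 0.2166]
tool_rot: [1.894, 2.504, 0.009]
wrist_force: [0.9, 0.5, -5.3]
finger_gap: 0.0131
```

```bash
python3 bk.py 0
```

```text
t 15.90 F [ 0.9  0.5 -5.3] gap 0.0131 p [0.5064 0.2528 0.2166] rot [1.894 2.504 0.009]
phi~4.0 dev mm [-1.   2.   1.5]
[0.1, -0.0, -0.4, 0, 0, 0, 0.0, 0.1, -0.6, 0, 0, 0, -0.0, 0.3, -0.8, 0, 0, 0, -0.1, 0.4, -1.1, 0, 0, 0, -0.1, 0.6, -1.3, 0, 0, 0]
```

{"method": "drive_tool", "body": {
  "series": [0, 0.1, -0.2, 0, 0, 0, -0.1, 0.2, -0.4, 0, 0, 0, -0.1, 0.4, -0.6, 0, 0, 0, -0.1, 0.5, -0.8, 0, 0, 0, -0.1, 0.5, -0.8, 0, 0, 0]
}}

```text
clock: 16.4
tool_pos: [0.5049, 0.2583, 0.2084]
tool_rot: [1.895, 2.506, 0.009]
wrist_force: [-1.5, 3.9, -2.8]
finger_gap: 0.013
```

```bash
python3 bk.py 0
```

```text
t 16.40 F [-1.5  3.9 -2.8] gap 0.0130 p [0.5049 0.2583 0.2084] rot [1.895 2.506 0.009]
phi~1.2 dev mm [-1.1  2.   1.5]
[0.1, -0.2, -0.2, 0, 0, 0, 0.1, -0.1, -0.3, 0, 0, 0, 0.1, -0.1, -0.4, 0, 0, 0, 0.1, -0.0, -0.4, 0, 0, 0, 0.1, 0.0, -0.5, 0, 0, 0]
```

{"method": "drive_tool", "body": {
  "series": [0, 0.1, -0.1, 0, 0, 0, 0, 0.2, -0.2, 0, 0, 0, -0.1, 0.2, -0.3, 0, 0, 0, -0.1, 0.2, -0.4, 0, 0, 0, -0.1, 0.2, -0.4, 0, 0, 0]
}}

```text
clock: 16.9
tool_pos: [0.505, 0.2587, 0.2078]
tool_rot: [1.892, 2.502, 0.008]
wrist_force: [-6.4, -5.8, 13.0]
finger_gap: 0.0132
```

```bash
python3 bk.py 0;python3 - <<'E'
from h import *
snap('scene','s7.png')
i=cv2.imread('pics/s7.png')[160:300,270:410];cv2.imwrite('pics/s7c.png',cv2.resize(i,None,fx=4,fy=4))
E
```

```text
t 16.90 F [-6.4 -5.8 13. ] gap 0.0132 p [0.505  0.2587 0.2078] rot [1.892 2.502 0.008]
phi~1.0 dev mm [-1.   2.1  1.5]
[0.1, -0.2, -0.2, 0, 0, 0, 0.1, -0.1, -0.3, 0, 0, 0, 0.1, -0.1, -0.3, 0, 0, 0, 0.1, -0.1, -0.4, 0, 0, 0, 0.1, -0.0, -0.4, 0, 0, 0]
```

View pics/s7c.png

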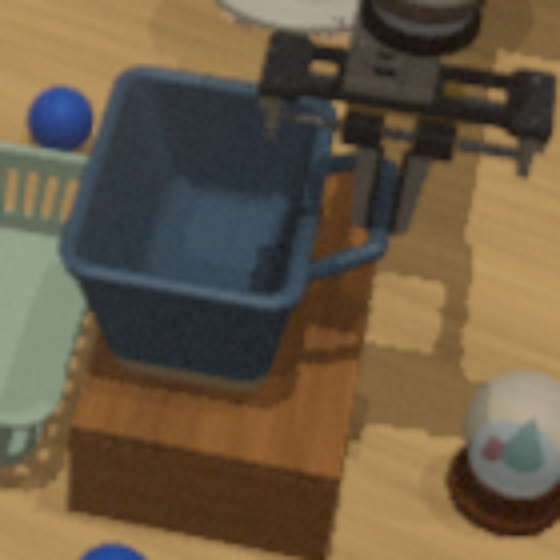

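The tub has landed: the descent stopped at z = 0.208 with 13 N upward on the tool. I'll relieve the push and open.

{"method": "drive_tool", "body": {
  "series": [0.1, 0, 0.2, 0, 0, 0, 0.1, 0, 0.3, 0, 0, 0, 0.1, 0, 0.3, 0, 0, 0]
}}

```text
clock: 17.25
tool_pos: [0.5057, 0.2579, 0.2095]
tool_rot: [1.893, 2.502, 0.004]
wrist_force: [0.3, -2.5, -8.5]
finger_gap: 0.0129
```

{"method": "drive_tool", "body": {
  "series": [0, 0, 0, 0, 0, 0, 0, 0, 0, 0, 0, 0, 0, 0, 0, 0, 0, 0, 0, 0, 0, 0, 0, 0],
  "jaw": -0.3
}}

```text
clock: 17.65
tool_pos: [0.5062, 0.2582, 0.2104]
tool_rot: [1.892, 2.501, 0.007]
wrist_force: [0.1, 0.1, -0.4]
finger_gap: 0.0321
```

Run:
```python
from h import *
s=robot.sense();print(s['clock'],s['tool_pos'],s['finger_gap'],s['wrist_force']);snap('wrist','w8.png')
```

```text
17.65 [0.50624954 0.2582414  0.21044253] 0.03213487738935689 [ 0.10027586  0.12842304 -0.39054418]
```

View pics/w8.png

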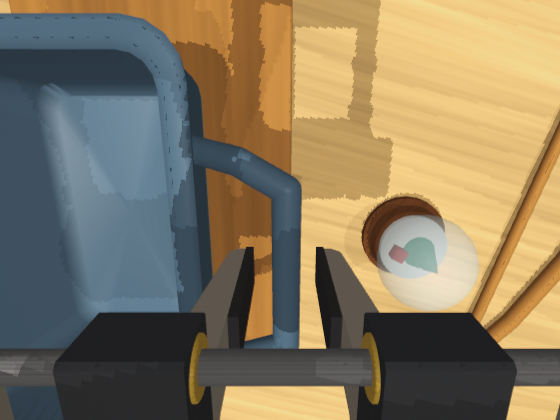

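Free, with the bar at column 287 between the fingers and contact force near zero. Lifting straight up.

{"method": "drive_tool", "body": {
  "series": [0, 0, 1, 0, 0, 0, 0, 0, 2.5, 0, 0, 0, 0, 0, 5, 0, 0, 0, 0, 0, 8, 0, 0, 0, 0, 0, 11, 0, 0, 0]
}}

```text
clock: 18.2
tool_pos: [0.5062, 0.2582, 0.323]
tool_rot: [1.892, 2.501, 0.009]
wrist_force: [-0.1, 0.3, 0.3]
finger_gap: 0.0322
```

{"method": "drive_tool", "body": {
  "series": [-3, 3, 1, 0, 0, 0, -6, 6, 2, 0, 0, 0, -9, 9, 2, 0, 0, 0, -12, 12, 2, 0, 0, 0, -15, 15, 2, 0, 0, 0]
}}

```text
clock: 18.7
tool_pos: [0.3551, 0.4094, 0.3451]
tool_rot: [1.892, 2.5, 0.013]
wrist_force: [-0.0, -0.4, -0.3]
finger_gap: 0.032
```

{"method": "drive_tool", "body": {
  "series": [-3, 3, 0, 0, 0, 0, -6, 6, 0, 0, 0, 0, -9, 9, 0, 0, 0, 0, -12, 12, 0, 0, 0, 0, -12, 12, 0, 0, 0, 0]
}}

```text
clock: 19.2
tool_pos: [0.2315, 0.5321, 0.3468]
tool_rot: [1.885, 2.507, 0.016]
wrist_force: [0.0, -0.7, 0.1]
finger_gap: 0.0321
```

Run:
```python
from h import *
from ov import overlay
a=snap('top','t9.png');b=snap('scene','s9.png')
o=np.array([.5360,.1490])+0;yaw=np.radians(15.8)
overlay('t9.png','top',o,yaw,'o9t.png',(180,150,300,280),3.3)
overlay('s9.png','scene',o,yaw,'o9s.png',(270,160,390,280),3.3)
A=cv2.imread('pics/o9t.png')[:396];B=cv2.imread('pics/o9s.png');cv2.imwrite('pics/o9.png',np.hstack([A,B]))
s=robot.sense();print(s['clock'],s['tool_pos'],s['wrist_force'])
```

```text
19.3 [0.23476953 0.52982486 0.34643274] [-0.06055185  0.03305662  0.21082921]
```

View pics/o9.png

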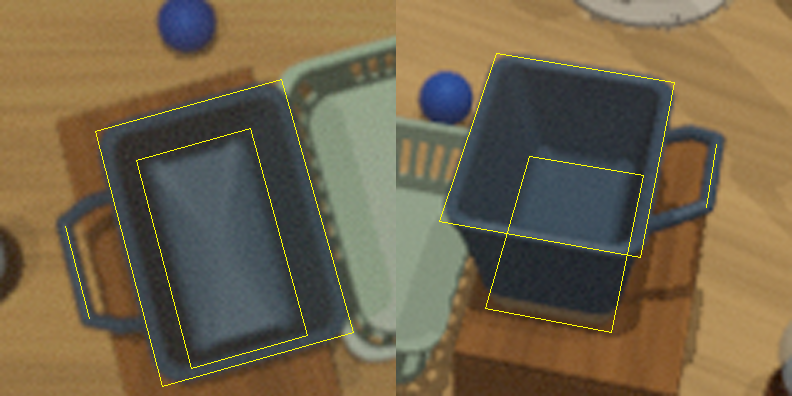

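View pics/t9.png

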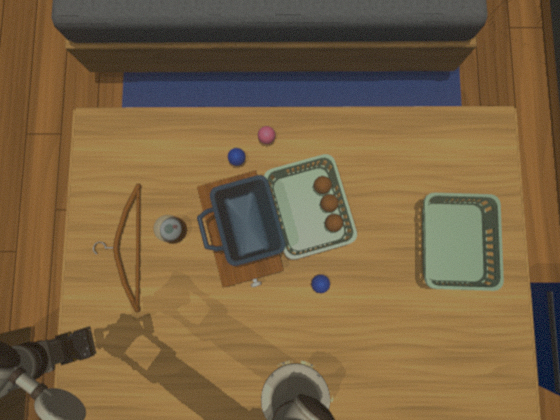

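View pics/s9.png

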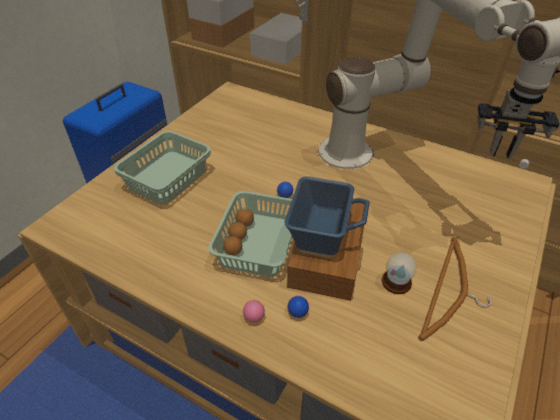

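The tub outline matches its starting overlay. All three balls lie in the basket in the top view at about (322,185), (330,203) and (333,223), and nothing else has moved. Handing in.

```bash
python3 -c "
from bench import robot
print(robot.finish_job())"
```

```text
the job is handed in; nothing more can be done
None
```

The job is done and handed in. I rocked the tub by its loop handle over its base edge on the basket side, to about 80°, and all three cedar balls rolled into the basket. I then rocked it back, set it down, let go and moved the arm clear. It took about 19 s of the 51 s allowed.

- **Final pictures (top and scene views):** the three balls lie in the basket. The basket is standing on the shelf against the chest. The globe, hanger and spare baskets look unmoved.
- **Tub position:** it stands flat on the chest, and the model outline from the start still matches to within a few millimetres.
- **Forces:** the readings I took stayed at about 14 to 16 N or less. The highest came as the tub touched down and included 13 N of upward push; I eased that off before opening the fingers. The reading was near zero after letting go.
- **Disagreement:** the handle bar ended about 4 mm from where it started between the pads. During the rocking its path ran up to about 6 mm outside the radius I had worked out, so I corrected along the way. Neither shows in where the tub ended up.

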